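# Pack a resin kit evenly into its carton

## Task

Pack a take-home resin kit into the light white carton, one container to a compartment, all standing upright on its floor: first the two squat jars, in compartments diagonally opposite each other, and only then the two slim bottles in the two compartments left. Do not tip the carton or push it out of its place, and leave everything else on the table where it stands.

Things in the scene. Friction and masses are not known exactly. Their poses are not given: they have to be found in the camera images.
- jar_a: squat white plastic jar with a black screw lid of the same width, standing upright: straight round side 58 mm in diameter, 78 mm tall, 0.15 to 0.31 kg, rigid. Origin at the centre of its underside, z up. The two squat jars are alike.
- jar_b: squat white plastic jar with a black screw lid of the same width, standing upright: straight round side 58 mm in diameter, 78 mm tall, 0.15 to 0.31 kg, rigid. Origin at the centre of its underside, z up. The two squat jars are alike.
- bottle_a: slim white plastic bottle with a black cap of the same width, standing upright: straight round side 36 mm in diameter, 104 mm tall, 0.08 to 0.15 kg, rigid. Origin at the centre of its underside, z up. The two slim bottles are alike.
- bottle_b: slim white plastic bottle with a black cap of the same width, standing upright: straight round side 36 mm in diameter, 104 mm tall, 0.08 to 0.15 kg, rigid. Origin at the centre of its underside, z up. The two slim bottles are alike.
- carton: light loose white open carton, 0.15 kg, left or right of the middle; outside 200 (its x) by 180 (its y) by 45 mm high, walls and floor 4 mm. Two crossing 4 mm dividers, as high as the walls, make four compartments of 94 by 84 mm, centred at x = +-49, y = +-44 mm. Origin at the centre of its underside, z up.
- round_tray: round wooden tray with a poured picture, 230 mm in diameter, 36 mm high, fixed to the table on the side where the carton is not. Origin at the centre of its underside. A bystander.
- paper_cup: empty brown paper cup, upright, 68 mm across the rim, 85 mm tall, very light. Origin at the centre of its underside. A bystander.
- low_tin: low bare metal tin, 68 mm in diameter, 28 mm high. Origin at the centre of its underside. A bystander.
- tape_roll: roll of masking tape lying flat, 100 mm outside diameter, 25 mm high. Origin at the centre of its underside. A bystander.
- mix_cup: empty clear plastic mixing cup, upright, 64 mm across the rim, 70 mm tall, very light. Origin at the centre of its underside. A bystander.
Not all that is in view belongs to the job. What is shaped like the jar_b but turquoise is not meant. Leave any green look-alike of the jar_a alone.

How it is judged:
By the outcome, as a careful person would: the job done as asked, in the order asked, and still so for the second after the job is handed in, with the robot touching nothing.
It also fails if it takes over 104 s, if anything falls off the work surface, if the arm or the gripper's body presses on something with over 40 N, if the wrist force passes 120 N, or if a joint passes its speed limit or range.

## Robot

A 6-joint arm with a two-finger parallel gripper is mounted at the origin on the work surface. World frame = base frame: x ahead of the robot, y to its left, z up, the work surface at z = 0. Lengths are in m, angles in rad, forces in N, time in s.
With the tool pointing down it reaches from about 0.325 to 1 m from the base axis. Payload 5.1 kg.
Tool frame: the origin (TCP) lies at the very end of the fingers, on their centre line; the grasp point (between the pads) lies 19 mm behind it (manip.grip_depth is the distance from the TCP to the grasp point, in m); x points along the fingers, z is the direction in which the jaws open and shut, and the axes are right-handed (so a half turn about x gives the same grasp; the last joint's range is limited). The gripper opens to 85 mm and grips with 20 to 120 N. Pads are 22 mm wide; open, the fingers measure 114 mm over their backs; the gripper's body (76 mm by 85 mm) begins 54 mm behind the grasp point. The pads swing forward as they close: fully open they stand 13 mm farther back than shut.
Start: joints at [1.266, 0.124, 1.65, -0, 1.367, -0.083], TCP at [0.143, 0.634, 0.231] pointing down, gripper open.
Joint ranges: [-2.61, 2.61], [-1.02, 2.33], [0.03, 2.71], [-1.35, 4.49], [0.32, 2.68], [-2.91, 2.91]. Speed limits (rad/s): [2.57, 2.57, 3.14, 3.14, 3.14, 3.14].

## Interface

Orientations are given as [roll, pitch, yaw] about the fixed x, y, z axes, in that order (R = Rz(yaw) Ry(pitch) Rx(roll)).
In Python, from bench import readout, vision, order, finder, manip gives the robot as it stands.
- The arm moves only by the tool jog_arm, never from a script. Its argument "commands" is a list that holds one entry, the list of rows, each a list of 7 numbers: the turn, a rotation vector about the tool's x, y, z in rad, then the shift along the tool's x, y, z in m, then the closure, from 0 (fully open) to 1 (shut). A call has exactly 5 rows; each row shifts and turns the pose as measured when the row begins, along the tool's axes as they then stand; what a row does not reach is not made up. A row lasts 1/10 s, in which the tool goes at most 50 mm and 8.59 degrees, less where a joint would pass 70% of its speed; a pose out of reach is approached as far as the arm can. A call is refused whole if a number of a shift passes 0.05 or a number of a turn 0.15, either way. A call with a gripper value outside its range is refused whole. The fingers move at their own pace and stop on an object; "squeeze" is the grip in N (left out, the last holds). Time passes only in rows, so rows that do not move let the fingers close, or fill a call up. It gives the time, the measured TCP pose, the force and the opening at its end, in the units of the state.
- readout.read_state(): the state, without advancing time (a new reading comes with each control period).
- vision.camera(name): name is "side" or "top"; returns a dict with "frame" (480x640x3 uint8, red, green, blue), "vertical_fov" (degrees; the focal length in pixels is half the picture's height over the tangent of half this angle, whatever the lens; pixels are square), "cx", "cy" (the principal point, pixels), "R" (3x3) and "t" (3): a world point X has camera coordinates R X + t. Camera axes: x right, y down, z forward; pixel columns grow to the right and rows downward; lengths in m; the calibration is good to about 2 mm. A picture is of the moment at which its call begins. There is no depth.
- order.job_done(): hands the job in, once; it reports no verdict.
Trained networks look in a picture, given as the dict that the camera call returned (one of the last four; its "shot" number tells which), for a name from the list of things; names that differ only in an ending like _2 or _b are one class to them, and where a whole thing is asked for, a point or a joint stands for the part that bears it (a point fixed in the world has none). Each returns a list of dicts, best first, with "p" (0 to 1); they miss things now and then, are a little off and sometimes report something else, mostly with a low value. They report only what shows in the picture. A call takes as long as a camera call. They do not tell look-alikes from the thing itself.
- finder.look_for(picture, query): "bbox" ([centre column, centre row, width, height] in pixels, round what is visible of it).
The state is a dict: "time": time; "qpos": joint angles; "dq": joint speeds; "joint_torque": joint torques, N m; "tcp_pos": TCP position; "tcp_rot": TCP orientation; "wrist_force": force on the tool from outside, world axes, zero at the start; "torque": the same for the moment, N m; "opening": finger opening in m.
Only numpy, scipy, OpenCV 4.12 (cv2) and the standard library are available. Lean on these libraries where they do the work, as an engineer would, in place of code of your own. Each camera call takes 0.05 s, during which the arm holds its last target. There are 200 camera calls.

## Working session

There is one attempt and no reset: what is moved stays moved. The work goes in short steps, Python scripts to look and compute and a tool call to move; the robot and the scene stay as the last step left them, time stands still between calls to the robot, and variables do not carry over. Pictures are saved under pics/ and viewed, about 12 in all and at most 16, crops included, and the job is handed in when it is done.

Besides the shell and the picture viewer there is one more tool, called by a JSON object that holds its "op" and its "data", one argument or row to a line. jog_arm: Moves the arm, as the interface text tells. Its arguments: {"type":"object","properties":{"commands":{"type":"array","items":{"type":"array","items":{"type":"array","items":{"type":"number"}}}},"squeeze":{"type":"number"}},"required":["commands"]}

```bash
mkdir -p pics
python3 - <<'E'
from bench import readout, vision, finder
import cv2
s=readout.read_state(); print({k:s[k] for k in('time','tcp_pos','tcp_rot','opening','wrist_force')})
for n in('top','side'):
    p=vision.camera(n); print(n,p['vertical_fov'],p['cx'],p['cy'],p['R'],p['t'])
    cv2.imwrite(f'pics/{n}0.png',p['frame'][:,:,::-1])
    for q in('jar_a','bottle_a','carton'):
        print(q,[(round(d['p'],2),[round(float(x)) for x in d['bbox']]) for d in finder.look_for(p,q)][:5])
E
```

```text
{'time': 0.0, 'tcp_pos': array([0.14284553, 0.63349307, 0.230033  ]), 'tcp_rot': array([ 3.06703222,  1.56870477, -1.86718288]), 'opening': 0.08546151746086612, 'wrist_force': array([ 0.1456249 ,  0.41869707, -0.54118889])}
top 57.99394732939654 319.7060004480249 240.01040029296507 [[ 2.50576974e-03 -9.99754433e-01 -2.20180513e-02]
 [-9.93001590e-01  1.12146603e-04 -1.18100933e-01]
 [ 1.18074400e-01  2.21598937e-02 -9.92757460e-01]] [0.0105738  0.59657027 1.04232642]
jar_a [(0.97, [259, 181, 30, 30]), (0.82, [244, 217, 28, 26]), (0.68, [307, 318, 25, 26]), (0.57, [313, 272, 26, 26])]
bottle_a [(0.79, [345, 311, 21, 18]), (0.49, [349, 216, 19, 24])]
carton [(0.7, [216, 304, 86, 91])]
side 49.00182401452916 314.2717614570489 240.8993240113416 [[ 0.99737851 -0.0719232   0.00794768]
 [-0.03714337 -0.60312354 -0.79678251]
 [ 0.06210058  0.79439854 -0.60421393]] [-0.55973359  0.05403671  1.22567271]
jar_a [(0.93, [298, 235, 24, 38]), (0.93, [248, 234, 28, 36]), (0.72, [382, 200, 22, 39]), (0.63, [345, 196, 18, 38])]
bottle_a [(0.9, [359, 246, 13, 30]), (0.63, [256, 254, 17, 50]), (0.32, [349, 232, 27, 24])]
carton [(0.94, [265, 193, 83, 56])]
```

View pics/top0.png

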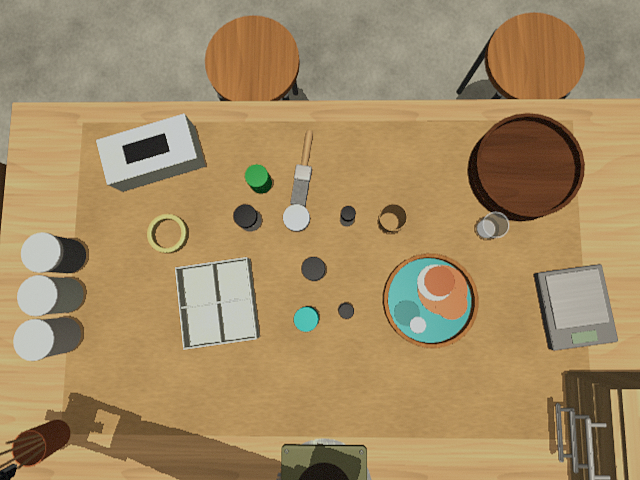

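View pics/side0.png

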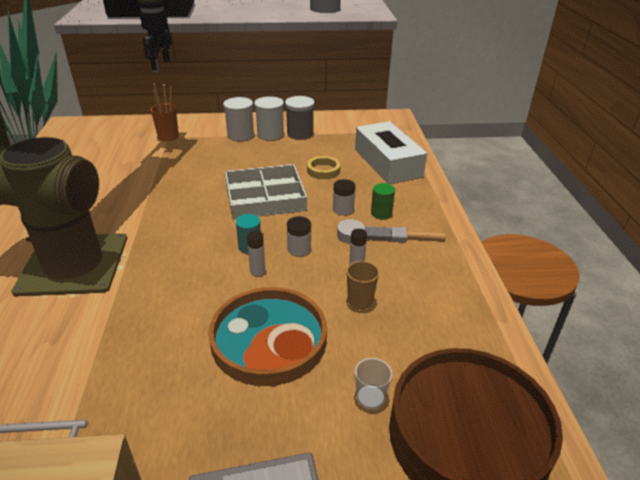

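The top view shows the jars' black lids at (246,217) and (313,268). The bottles are at (348,215) and (346,311), and the carton is at (217,303). Turquoise and green look-alikes stand at (306,319) and (258,179).

```bash
cat > h.py <<'E'
import numpy as np, cv2
from bench import readout, vision, finder, manip
def K(p):
    f=p['frame'].shape[0]/2/np.tan(np.radians(p['vertical_fov'])/2); return np.array([[f,0,p['cx']],[0,f,p['cy']],[0,0,1]])
def proj(p,X): 
    X=np.atleast_2d(X); return cv2.projectPoints(X.astype(float),cv2.Rodrigues(np.array(p['R']))[0],np.array(p['t']),K(p),None)[0][:,0]
def back(p,u,v,z):
    R=np.array(p['R']);c=-R.T@p['t'];d=R.T@np.linalg.solve(K(p),[u,v,1]);return c+d*(z-c[2])/d[2]
def circ(x,y,z,r):
    a=np.linspace(0,2*np.pi,40);return np.c_[x+r*np.cos(a),y+r*np.sin(a),0*a+z]
def dark(p,u,v,w=16,val=75,sat=28):
    f=p['frame'].astype(int);m=((f.max(2)<val)&(f.max(2)-f.min(2)<sat)).astype(np.uint8)
    n,l,st,c=cv2.connectedComponentsWithStats(m)
    return sorted([(int(st[i,4]),c[i].round(1),st[i,:4]) for i in range(1,n) if abs(c[i][0]-u)<w and abs(c[i][1]-v)<w],key=lambda t:-t[0])[:1]
E
python3 - <<'E'
from h import *
p=vision.camera('top')
for n,u,v,z in(('jA',246,217,.078),('jB',313,268,.078),('bA',348,215,.104),('bB',346,311,.104)):
    for a,c,b in dark(p,u,v): print(n,a,c,b,'centroid',back(p,*c,z).round(4),'bbox',back(p,b[0]+b[2]/2-.5,b[1]+b[3]/2-.5,z).round(4),'rpx',b[2]/2)
im=p['frame'][170:360,160:380,::-1]; cv2.imwrite('pics/crop0.png',cv2.resize(im,None,fx=3,fy=3,interpolation=cv2.INTER_CUBIC))
s=vision.camera('side'); im=s['frame'][150:290,210:430,::-1]; cv2.imwrite('pics/crop1.png',cv2.resize(im,None,fx=3.5,fy=3.5,interpolation=cv2.INTER_CUBIC))
for u,v,z in((345,187,.078),(299,226,.078),(359,235,.104),(256,237,.104)): print(dark(s,u,v),back(s,u,v,z).round(4))
E
```

```text
jA 443 [245.4 216.1] [234 205  24  24] centroid [0.6497 0.19   0.078 ] bbox [0.6487 0.1897 0.078 ] rpx 12.0
jB 137 [313.3 265.8] [302 257  24  24] centroid [0.5298 0.0254 0.078 ] bbox [0.5234 0.0249 0.078 ] rpx 12.0
bA 178 [347.7 213.6] [341 206  15  17] centroid [ 0.6507 -0.0557  0.104 ] bbox [ 0.6498 -0.0564  0.104 ] rpx 7.5
bB 37 [345.8 306.7] [338 303  16  13] centroid [ 0.435  -0.0503  0.104 ] bbox [ 0.4298 -0.0495  0.104 ] rpx 8.0
[(275, array([344. , 187.8]), array([334, 180,  21,  17], dtype=int32))] [0.6529 0.1771 0.078 ]
[(365, array([298.4, 226.4]), array([288, 217,  22,  20], dtype=int32))] [0.5259 0.0114 0.078 ]
[(310, array([363.8, 237.4]), array([350, 229,  42,  17], dtype=int32))] [ 0.6535 -0.0667  0.104 ]
[(477, array([249.6, 238.5]), array([237, 224,  26,  30], dtype=int32))] [ 0.4294 -0.0602  0.104 ]
```

View pics/crop0.png

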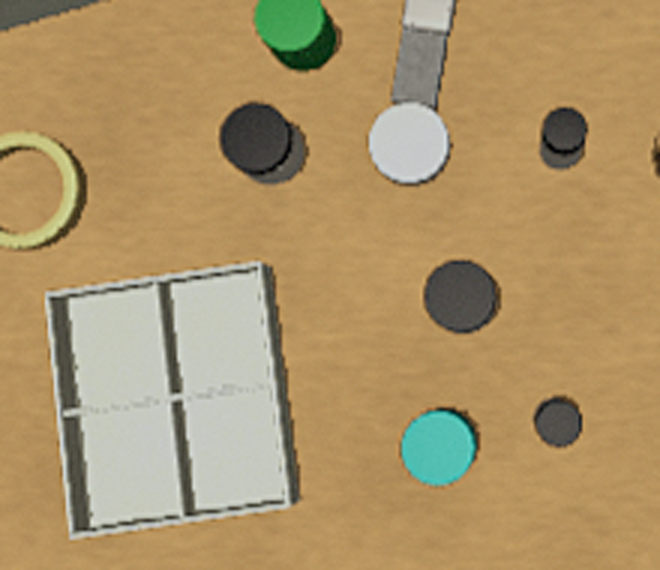

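View pics/crop1.png

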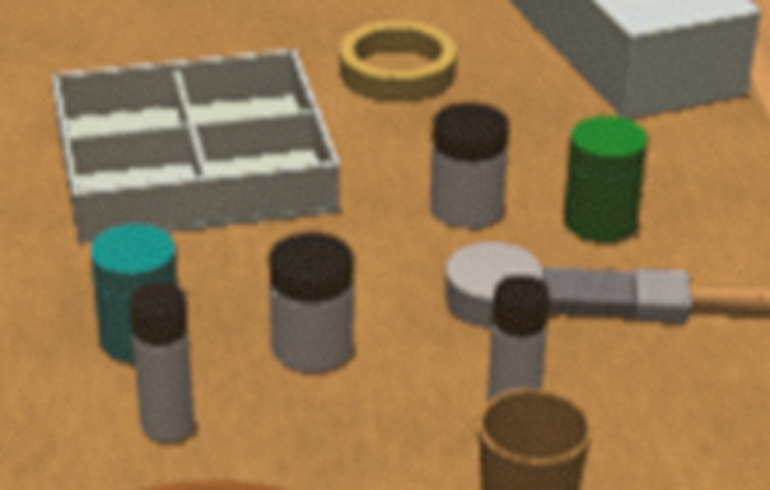

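Top crop: jar lids at crop pixels (255,138) and (460,295), bottle caps at (564,130) and (557,421). Carton rim corners are at (46,294), (263,263), (292,505) and (72,538). The side crop confirms which objects are the white jars and bottles.

Run:
```python
from h import *
p=vision.camera('top'); s=vision.camera('side')
o=lambda x,y:((x+.5)/3-.5+160,(y+.5)/3-.5+170)
b=lambda x,y,z:back(p,*o(x,y),z)
P={}
for n,x,y,z in(('jA',255,138,.078),('jB',460.5,295.5,.078),('bA',564,130,.104),('bB',557.5,421,.104)):
    P[n]=b(x,y,z);print(n,P[n].round(4))
C=np.array([b(x,y,.045) for x,y in((46,294),(263,263),(293,505),(72,538))])
print(C.round(4)); c=C.mean(0)
ax=(C[0]-C[3]+C[1]-C[2])/2; ay=(C[0]-C[1]+C[3]-C[2])/2
yaw=(np.arctan2(ax[1],ax[0])+np.arctan2(-ay[0],ay[1]))/2
print('carton',c.round(4),'yaw',yaw,np.linalg.norm(ax[:2]),np.linalg.norm(ay[:2]))
R=np.array([[np.cos(yaw),-np.sin(yaw)],[np.sin(yaw),np.cos(yaw)]])
for i in(1,-1):
    for j in(1,-1): print(i,j,(c[:2]+R@[i*.049,j*.044]).round(4))
box=np.array([[i*.1,j*.09] for i,j in((1,1),(1,-1),(-1,-1),(-1,1),(1,1))])@R.T+c[:2]
im={}
for nm,q,(u0,u1,v0,v1) in(('t',p,(160,380,170,360)),('s',s,(210,430,150,290))):
    f=cv2.resize(q['frame'][v0:v1,u0:u1,::-1],None,fx=3,fy=3,interpolation=cv2.INTER_CUBIC)
    dr=lambda X,col:cv2.polylines(f,[np.int32((proj(q,X)-[u0,v0]+.5)*3-.5)],False,col,1)
    for n in P:
        h=.078 if n[0]=='j' else .104; r=.029 if n[0]=='j' else .018
        for z in(0,h): dr(circ(*P[n][:2],z,r),(0,0,255))
    for z in(0,.045): dr(np.c_[box,np.full(5,z)],(255,0,0))
    im[nm]=f
cv2.imwrite('pics/ov_t.png',im['t']); cv2.imwrite('pics/ov_s.png',im['s'])
print(readout.read_state()['time'],manip.grip_depth)
```

```text
jA [0.6507 0.1918 0.078 ]
jB [0.5242 0.0257 0.078 ]
bA [ 0.6521 -0.0556  0.104 ]
bB [ 0.4275 -0.0495  0.104 ]
[[0.5268 0.3679 0.045 ]
 [0.5525 0.1894 0.045 ]
 [0.3577 0.1608 0.045 ]
 [0.3308 0.3385 0.045 ]]
carton [0.4419 0.2642 0.045 ] yaw 0.14675646383226992 0.1975252294714764 0.18005937430613297
1 1 [0.484  0.3148]
1 -1 [0.4968 0.2278]
-1 1 [0.387  0.3005]
-1 -1 [0.3999 0.2135]
0.6 0.0187
```

View pics/ov_t.png

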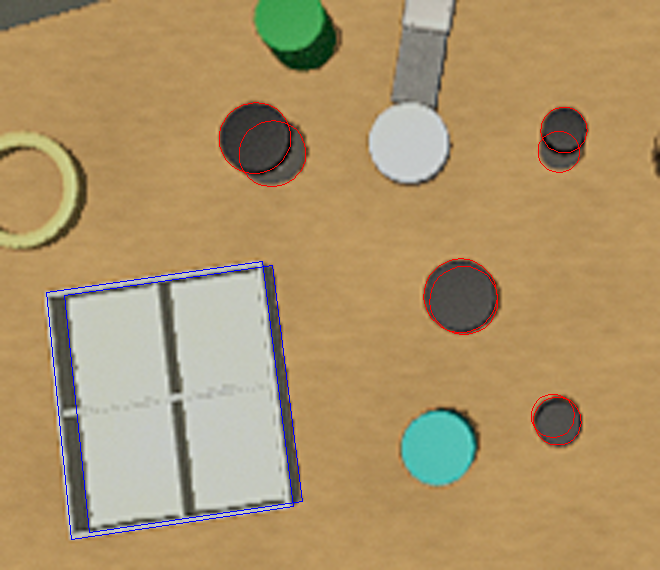

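View pics/ov_s.png

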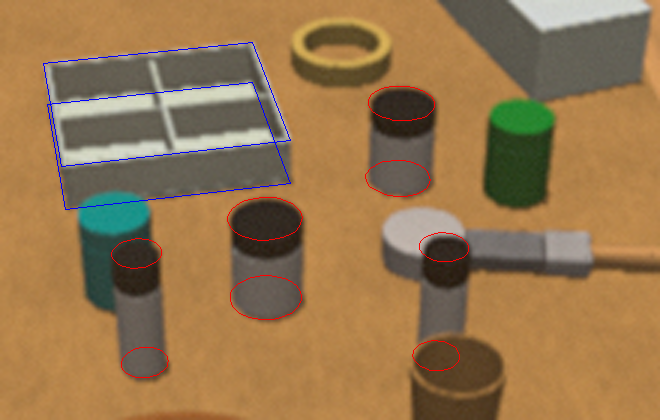

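```bash
cat >> h.py <<'E'
from scipy.spatial.transform import Rotation as Ro
YAW=.147
def Rt(yaw=YAW): # tool x down, z along carton +y or -y
    z=np.array([-np.sin(yaw),np.cos(yaw),0]);x=np.array([0,0,-1.]);return np.c_[x,np.cross(z,x),z]
def go(x,y,z):
    s=readout.read_state();R=Ro.from_euler('xyz',s['tcp_rot']).as_matrix();T=Rt()
    if T[:,2]@R[:,2]<0: T=T@np.diag([1,-1,-1])
    d=np.array([x,y,z])-s['tcp_pos']
    print('t',round(s['time'],2),'tcp',s['tcp_pos'].round(4),'open',round(s['opening'],4),'F',np.round(s['wrist_force'],1),'j6',round(s['qpos'][5],2))
    print(' turn(tool)',Ro.from_matrix(R.T@T).as_rotvec().round(3),'shift now-axes',(R.T@d).round(4),'shift target-axes',(T.T@d).round(4))
    return R
E
python3 -c "
from h import *
print(go(.524,.0255,.2).round(3)); print(Rt())
p=vision.camera('top')
for u,v in((258,179),(306,319)):print(back(p,u,v,.078))"
```

```text
t 0.6 tcp [0.143  0.6341 0.2314] open 0.0852 F [-0.1 -0.3  0.6] j6 -0.08
 turn(tool) [-0.369  0.     0.   ] shift now-axes [ 0.0313 -0.5055 -0.5098] shift target-axes [ 0.0314 -0.2877 -0.6578]
[[ 0.    -0.975  0.22 ]
 [ 0.     0.22   0.975]
 [-1.    -0.     0.   ]]
[[ 0.         -0.98921494 -0.14647115]
 [ 0.         -0.14647115  0.98921494]
 [-1.         -0.          0.        ]]
[0.7413479  0.16123313 0.078     ]
[0.40529152 0.04196686 0.078     ]
```

{"op": "jog_arm", "data": {
  "commands": [
    [[-0.123, 0, 0, 0, -0.042, -0.024, 0], [-0.123, 0, 0, 0, -0.042, -0.024, 0], [-0.123, 0, 0, 0, -0.042, -0.024, 0], [0, 0, 0, 0, -0.035, -0.035, 0], [0, 0, 0, 0, -0.035, -0.035, 0]]
  ],
  "squeeze": 40
}}

```text
time: 1.15
tcp_pos: [0.3416, 0.4937, 0.2316]
tcp_rot: [-0.222, 1.568, 1.524]
wrist_force: [-0.1, 0.4, 0.4]
opening: 0.0852
```

```bash
python3 -c "
from h import *
go(.651,.191,.2)"
```

```text
t 1.15 tcp [0.3416 0.4937 0.2316] open 0.0852 F [-0.1  0.4  0.4] j6 -0.87
 turn(tool) [0.028 0.003 0.001] shift now-axes [ 0.0308 -0.252  -0.352 ] shift target-axes [ 0.0316 -0.2617 -0.3447]
```

{"op": "jog_arm", "data": {
  "commands": [
    [[0.028, 0, 0, 0.003, -0.029, -0.038, 0], [0, 0, 0, 0.003, -0.029, -0.038, 0], [0, 0, 0, 0.003, -0.029, -0.038, 0], [0, 0, 0, 0.003, -0.029, -0.038, 0], [0, 0, 0, 0.003, -0.029, -0.038, 0]]
  ]
}}

```text
time: 1.65
tcp_pos: [0.5209, 0.321, 0.218]
tcp_rot: [-0.739, 1.563, 0.978]
wrist_force: [0.6, 0.8, -0.9]
opening: 0.0854
```

{"op": "jog_arm", "data": {
  "commands": [
    [[0, 0, 0, 0.003, -0.029, -0.038, 0], [0, 0, 0, 0.003, -0.029, -0.038, 0], [0, 0, 0, 0.003, -0.029, -0.038, 0], [0, 0, 0, 0.003, -0.025, -0.035, 0], [0, 0, 0, 0, 0, 0, 0]]
  ]
}}

```text
time: 2.15
tcp_pos: [0.6616, 0.1787, 0.2055]
tcp_rot: [-0.987, 1.562, 0.723]
wrist_force: [0.2, 0.7, -0.3]
opening: 0.0856
```

```bash
python3 -c "
from h import *
go(.651,.191,.046)"
```

```text
t 2.15 tcp [0.6616 0.1787 0.2055] open 0.0856 F [ 0.2  0.7 -0.3] j6 -1.53
 turn(tool) [-0.008  0.005  0.008] shift now-axes [0.1595 0.01   0.0129] shift target-axes [0.1595 0.0087 0.0137]
```

{"op": "jog_arm", "data": {
  "commands": [
    [[-0.008, 0.005, 0.008, 0.015, 0.009, 0.014, 0], [0, 0, 0, 0.03, 0, 0, 0], [0, 0, 0, 0.03, 0, 0, 0], [0, 0, 0, 0.03, 0, 0, 0], [0, 0, 0, 0, 0, 0, 0]]
  ]
}}

```text
time: 2.65
tcp_pos: [0.645, 0.1981, 0.0951]
tcp_rot: [1.114, 1.567, 2.836]
wrist_force: [-1.0, -0.5, -1.4]
opening: 0.0853
```

```bash
python3 -c "
from h import *
go(.651,.191,.046)
p=vision.camera('side');cv2.imwrite('pics/a1.png',cv2.resize(p['frame'][100:290,210:430,::-1],None,fx=3,fy=3))"
```

```text
t 2.65 tcp [0.645  0.1981 0.0951] open 0.0853 F [-1.  -0.5 -1.4] j6 -1.51
 turn(tool) [ 0.005  0.002 -0.003] shift now-axes [ 0.049 -0.005 -0.008] shift target-axes [ 0.0491 -0.0049 -0.0079]
```

View pics/a1.png

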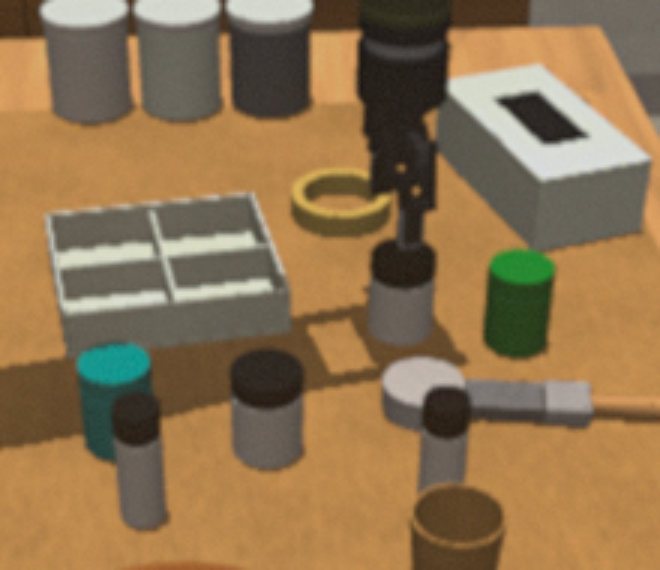

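The side view shows the gripper above jar_a at about (400,245) in the crop, a few mm off centre. I'll correct that and descend.

{"op": "jog_arm", "data": {
  "commands": [
    [[0, 0, 0, 0, -0.005, -0.008, 0], [0, 0, 0, 0.02, 0, 0, 0], [0, 0, 0, 0.018, 0, 0, 0], [0, 0, 0, 0.005, 0, 0, 0], [0, 0, 0, 0, 0, 0, 0]]
  ]
}}

```text
time: 3.2
tcp_pos: [0.6574, 0.1947, 0.0626]
tcp_rot: [-1.39, 1.556, 0.337]
wrist_force: [-0.4, -0.2, -0.3]
opening: 0.0855
```

```bash
python3 -c "
from h import *
go(.651,.191,.046)"
```

```text
t 3.2 tcp [0.6574 0.1947 0.0626] open 0.0855 F [-0.4 -0.2 -0.3] j6 -1.52
 turn(tool) [0.009 0.003 0.014] shift now-axes [ 0.0165  0.0071 -0.0027] shift target-axes [ 0.0166  0.0068 -0.0027]
```

{"op": "jog_arm", "data": {
  "commands": [
    [[0.009, 0.003, 0.014, 0.006, 0.003, -0.002, 0], [0, 0, 0, 0.006, 0, 0, 0], [0, 0, 0, 0.005, 0, 0, 0], [0, 0, 0, 0, 0, 0, 0], [0, 0, 0, 0, 0, 0, 0]]
  ]
}}

```text
time: 3.7
tcp_pos: [0.6564, 0.1921, 0.0469]
tcp_rot: [-1.73, 1.568, -0.013]
wrist_force: [0.3, 0.3, -1.5]
opening: 0.0854
```

```bash
python3 -c "
from h import *
go(.651,.191,.046);go(.651,.191,.046)"
```

```text
t 3.7 tcp [0.6564 0.1921 0.0469] open 0.0854 F [ 0.3  0.3 -1.5] j6 -1.51
 turn(tool) [-0.001 -0.     0.003] shift now-axes [ 0.0009  0.0055 -0.0003] shift target-axes [ 0.0009  0.0055 -0.0003]
t 3.7 tcp [0.6564 0.1921 0.0469] open 0.0854 F [ 0.3  0.3 -1.5] j6 -1.51
 turn(tool) [-0.001 -0.     0.003] shift now-axes [ 0.0009  0.0055 -0.0003] shift target-axes [ 0.0009  0.0055 -0.0003]
```

{"op": "jog_arm", "data": {
  "commands": [
    [[0, 0, 0, 0, 0.004, 0, 0], [0, 0, 0, 0, 0, 0, 0.5], [0, 0, 0, 0, 0, 0, 1], [0, 0, 0, 0, 0, 0, 1], [0, 0, 0, 0, 0, 0, 1]]
  ],
  "squeeze": 40
}}

```text
time: 4.2
tcp_pos: [0.6524, 0.1916, 0.0477]
tcp_rot: [-1.66, 1.567, 0.057]
wrist_force: [-0.4, -0.5, -1.7]
opening: 0.0574
```

{"op": "jog_arm", "data": {
  "commands": [
    [[0, 0, 0, 0, 0, 0, 1], [0, 0, 0, 0, 0, 0, 1], [0, 0, 0, 0, 0, 0, 1], [0, 0, 0, 0, 0, 0, 1], [0, 0, 0, -0.005, 0, 0, 1]]
  ]
}}

```text
time: 4.7
tcp_pos: [0.6514, 0.1914, 0.0514]
tcp_rot: [-1.87, 1.569, -0.153]
wrist_force: [-0.6, 0.1, -2.5]
opening: 0.0567
```

```bash
python3 -c "
from h import *
go(.497,.2275,.2)"
```

```text
t 4.7 tcp [0.6514 0.1914 0.0514] open 0.0567 F [-0.6  0.1 -2.5] j6 -1.51
 turn(tool) [-0.001 -0.     0.002] shift now-axes [-0.1488  0.1473  0.0581] shift target-axes [-0.1486  0.1475  0.0583]
```

{"op": "jog_arm", "data": {
  "commands": [
    [[0, 0, 0, -0.04, 0, 0, 1], [0, 0, 0, -0.04, 0, 0, 1], [0, 0, 0, -0.03, 0.01, 0.005, 1], [0, 0, 0, -0.02, 0.025, 0.015, 1], [0, 0, 0, 0, 0.036, 0.022, 1]]
  ]
}}

```text
time: 5.2
tcp_pos: [0.5747, 0.221, 0.1844]
tcp_rot: [1.846, 1.568, -2.725]
wrist_force: [0.8, 0.7, -0.8]
opening: 0.0571
```

{"op": "jog_arm", "data": {
  "commands": [
    [[0, 0, 0, 0, 0.038, 0.022, 1], [0, 0, 0, 0, 0.038, 0.022, 1], [0, 0, 0, 0, 0.038, 0.022, 1], [0, 0, 0, 0, 0.03, 0.018, 1], [0, 0, 0, 0, 0, 0, 1]]
  ]
}}

```text
time: 5.7
tcp_pos: [0.4106, 0.2863, 0.1858]
tcp_rot: [1.281, 1.568, 2.994]
wrist_force: [0.6, 0.3, -2.1]
opening: 0.0566
```

```bash
python3 -c "
from h import *
go(.387,.3005,.2)"
```

```text
t 5.7 tcp [0.4106 0.2863 0.1858] open 0.0566 F [ 0.6  0.3 -2.1] j6 -1.21
 turn(tool) [-0.005  0.001 -0.003] shift now-axes [-0.0141  0.0214  0.0174] shift target-axes [-0.0142  0.0213  0.0175]
```

{"op": "jog_arm", "data": {
  "commands": [
    [[-0.005, 0, 0, 0, 0.021, 0.0175, 1], [0, 0, 0, 0.02, 0, 0, 1], [0, 0, 0, 0.025, 0, 0, 1], [0, 0, 0, 0.02, 0, 0, 1], [0, 0, 0, 0, 0, 0, 1]]
  ]
}}

```text
time: 6.2
tcp_pos: [0.3874, 0.3013, 0.121]
tcp_rot: [-0.941, 1.568, 0.78]
wrist_force: [0.0, -1.3, -2.6]
opening: 0.0567
```

```bash
python3 -c "
from h import *
go(.387,.3005,.053)"
```

```text
t 6.2 tcp [0.3874 0.3013 0.121 ] open 0.0567 F [ 0.  -1.3 -2.6] j6 -1.17
 turn(tool) [0.003 0.002 0.002] shift now-axes [ 0.068   0.0007 -0.0009] shift target-axes [ 0.068   0.0006 -0.0008]
```

{"op": "jog_arm", "data": {
  "commands": [
    [[0, 0, 0, 0.012, 0, 0, 1], [0, 0, 0, 0.005, 0, 0, 1], [0, 0, 0, 0, 0, 0, 1], [0, 0, 0, 0, 0, 0, 1], [0, 0, 0, 0, 0, 0, 1]]
  ]
}}

```text
time: 6.7
tcp_pos: [0.3902, 0.3017, 0.1058]
tcp_rot: [-1.138, 1.564, 0.581]
wrist_force: [-0.3, 0.3, -2.1]
opening: 0.057
```

```bash
python3 -c "
from h import *
go(.387,.3005,.053)
p=vision.camera('side');q=vision.camera('top')
f=lambda p,a,b,c,d:cv2.resize(p['frame'][a:b,c:d,::-1],(400,400),interpolation=cv2.INTER_CUBIC)
cv2.imwrite('pics/a2.png',np.hstack([f(p,130,240,200,310),f(q,245,360,160,275)]))"
```

```text
t 6.7 tcp [0.3902 0.3017 0.1058] open 0.057 F [-0.3  0.3 -2.1] j6 -1.17
 turn(tool) [0.001 0.003 0.006] shift now-axes [ 0.0528  0.0037 -0.0009] shift target-axes [ 0.0528  0.0034 -0.0008]
```

View pics/a2.png

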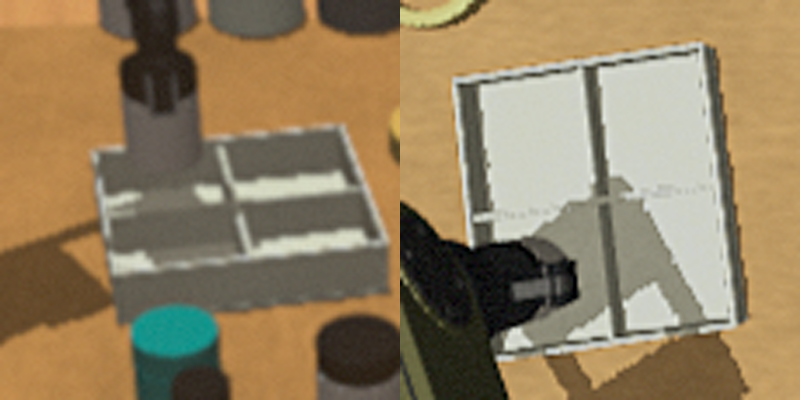

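The jar hangs centred over the back-left compartment, at (160,110) in the left panel, so I'll lower it.

{"op": "jog_arm", "data": {
  "commands": [
    [[0, 0.003, 0.006, 0.014, 0.002, -0.001, 1], [0, 0, 0, 0.014, 0, 0, 1], [0, 0, 0, 0.012, 0, 0, 1], [0, 0, 0, 0.008, 0, 0, 1], [0, 0, 0, 0, 0, 0, 1]]
  ]
}}

```text
time: 7.3
tcp_pos: [0.3877, 0.3002, 0.0532]
tcp_rot: [2.132, 1.569, -2.432]
wrist_force: [-0.1, 0.5, -1.4]
opening: 0.0572
```

```bash
python3 -c "
from h import *
go(.387,.3005,.0525)"
```

```text
t 7.3 tcp [0.3877 0.3002 0.0532] open 0.0572 F [-0.1  0.5 -1.4] j6 -1.17
 turn(tool) [ 0.002 -0.001 -0.001] shift now-axes [0.0007 0.0007 0.0004] shift target-axes [0.0007 0.0007 0.0004]
```

{"op": "jog_arm", "data": {
  "commands": [
    [[0, 0, 0, 0.0005, 0, 0, 0.25], [0, 0, 0, 0, 0, 0, 0.15], [0, 0, 0, 0, 0, 0, 0.1], [0, 0, 0, 0, 0, 0, 0.1], [0, 0, 0, -0.02, 0, 0, 0.1]]
  ]
}}

```text
time: 7.8
tcp_pos: [0.3876, 0.3001, 0.0724]
tcp_rot: [2.05, 1.568, -2.514]
wrist_force: [-0.3, -0.8, 1.0]
opening: 0.077
```

{"op": "jog_arm", "data": {
  "commands": [
    [[0, 0, 0, -0.04, 0, 0, 0.1], [0, 0, 0, -0.04, 0, 0, 0.1], [0, 0, 0, -0.03, 0, 0, 0], [0, 0, 0, -0.01, -0.01, -0.03, 0], [0, 0, 0, 0, -0.01, -0.045, 0]]
  ]
}}

```text
time: 8.3
tcp_pos: [0.4205, 0.2318, 0.2035]
tcp_rot: [-1.242, 1.563, 0.485]
wrist_force: [0.5, -0.3, -1.2]
opening: 0.0852
```

```bash
python3 -c "
from h import *
go(.5245,.0255,.18)"
```

```text
t 8.3 tcp [0.4205 0.2318 0.2035] open 0.0852 F [ 0.5 -0.3 -1.2] j6 -1.34
 turn(tool) [0.009 0.003 0.008] shift now-axes [ 0.0235 -0.0704 -0.2201] shift target-axes [ 0.0235 -0.0727 -0.2193]
```

{"op": "jog_arm", "data": {
  "commands": [
    [[0.009, 0.003, 0.008, 0.004, -0.015, -0.046, 0], [0, 0, 0, 0.004, -0.015, -0.046, 0], [0, 0, 0, 0.004, -0.015, -0.045, 0], [0, 0, 0, 0.004, -0.013, -0.037, 0], [0, 0, 0, 0, 0, 0, 0]]
  ]
}}

```text
time: 8.8
tcp_pos: [0.5104, 0.0594, 0.1948]
tcp_rot: [-1.638, 1.556, 0.078]
wrist_force: [-0.7, 0.3, 0.1]
opening: 0.0852
```

```bash
python3 -c "
from h import *
go(.5245,.0255,.047)"
```

```text
t 8.8 tcp [0.5104 0.0594 0.1948] open 0.0852 F [-0.7  0.3  0.1] j6 -1.71
 turn(tool) [-0.002 -0.001  0.015] shift now-axes [ 0.148  -0.0068 -0.0355] shift target-axes [ 0.1478 -0.009  -0.0356]
```

{"op": "jog_arm", "data": {
  "commands": [
    [[0, 0, 0.015, 0.005, -0.009, -0.0355, 0], [0, 0, 0, 0.025, 0, 0, 0], [0, 0, 0, 0.03, 0, 0, 0], [0, 0, 0, 0.03, 0, 0, 0], [0, 0, 0, 0, 0, 0, 0]]
  ]
}}

```text
time: 9.3
tcp_pos: [0.5285, 0.0241, 0.1078]
tcp_rot: [-1.726, 1.561, -0.013]
wrist_force: [-1.0, -0.1, -0.8]
opening: 0.0854
```

```bash
python3 -c "
from h import *
go(.5245,.0255,.047)"
```

```text
t 9.3 tcp [0.5285 0.0241 0.1078] open 0.0854 F [-1.  -0.1 -0.8] j6 -1.77
 turn(tool) [-0.005 -0.002  0.01 ] shift now-axes [0.0608 0.0044 0.002 ] shift target-axes [0.0608 0.0038 0.002 ]
```

{"op": "jog_arm", "data": {
  "commands": [
    [[-0.005, -0.002, 0.01, 0.015, 0.003, 0.002, 0], [0, 0, 0, 0.018, 0, 0, 0], [0, 0, 0, 0.015, 0, 0, 0], [0, 0, 0, 0.01, 0, 0, 0], [0, 0, 0, 0, 0, 0, 0]]
  ]
}}

```text
time: 9.8
tcp_pos: [0.5285, 0.0277, 0.0522]
tcp_rot: [-1.641, 1.564, 0.081]
wrist_force: [0.5, -0.4, -0.7]
opening: 0.0854
```

```bash
python3 -c "
from h import *
go(.5245,.0255,.047)"
```

```text
t 9.8 tcp [0.5285 0.0277 0.0522] open 0.0854 F [ 0.5 -0.4 -0.7] j6 -1.77
 turn(tool) [ 0.004 -0.     0.007] shift now-axes [ 0.0052  0.0043 -0.0015] shift target-axes [ 0.0052  0.0043 -0.0016]
```

{"op": "jog_arm", "data": {
  "commands": [
    [[0.004, 0, 0.007, 0.0052, 0.004, -0.0015, 0], [0, 0, 0, 0, 0, 0, 0], [0, 0, 0, 0, 0, 0, 0.5], [0, 0, 0, 0, 0, 0, 1], [0, 0, 0, 0, 0, 0, 1]]
  ]
}}

```text
time: 10.3
tcp_pos: [0.5264, 0.0254, 0.0492]
tcp_rot: [-1.922, 1.567, -0.205]
wrist_force: [-0.3, -1.1, -2.2]
opening: 0.0566
```

{"op": "jog_arm", "data": {
  "commands": [
    [[0, 0, 0, 0, 0, 0, 1], [0, 0, 0, 0, 0, 0, 1], [0, 0, 0, 0, 0, 0, 1], [0, 0, 0, 0, 0, 0, 1], [0, 0, 0, 0, 0, 0, 1]]
  ]
}}

```text
time: 10.8
tcp_pos: [0.5262, 0.0254, 0.049]
tcp_rot: [-1.935, 1.567, -0.218]
wrist_force: [-0.0, 0.0, -1.2]
opening: 0.0567
```

```bash
python3 -c "
from h import *
go(.497,.2275,.2)"
```

```text
t 10.8 tcp [0.5262 0.0254 0.049 ] open 0.0567 F [-0.   0.  -1.2] j6 -1.77
 turn(tool) [-0.001 -0.001  0.003] shift now-axes [-0.1512 -0.0011  0.204 ] shift target-axes [-0.151  -0.0007  0.2042]
```

{"op": "jog_arm", "data": {
  "commands": [
    [[0, 0, 0, -0.04, 0, 0, 1], [0, 0, 0, -0.04, 0, 0, 1], [0, 0, 0, -0.035, 0, 0.01, 1], [0, 0, 0, -0.02, 0, 0.03, 1], [0, 0, 0, 0, 0, 0.04, 1]]
  ]
}}

```text
time: 11.3
tcp_pos: [0.5119, 0.1033, 0.1852]
tcp_rot: [1.561, 1.566, -3.012]
wrist_force: [0.9, -0.3, -2.0]
opening: 0.057
```

{"op": "jog_arm", "data": {
  "commands": [
    [[0, 0, 0, 0, 0, 0.045, 1], [0, 0, 0, 0, 0, 0.045, 1], [0, 0, 0, 0, 0, 0.035, 1], [0, 0, 0, 0, 0, 0, 1], [0, 0, 0, 0, 0, 0, 1]]
  ]
}}

```text
time: 11.8
tcp_pos: [0.4921, 0.2347, 0.1854]
tcp_rot: [1.425, 1.567, 3.139]
wrist_force: [-0.4, -0.8, -3.0]
opening: 0.0566
```

```bash
python3 -c "
from h import *
go(.497,.2275,.055)"
```

```text
t 11.8 tcp [0.4921 0.2347 0.1854] open 0.0566 F [-0.4 -0.8 -3. ] j6 -1.37
 turn(tool) [-0.004  0.001 -0.004] shift now-axes [ 0.1304 -0.0044 -0.008 ] shift target-axes [ 0.1304 -0.0038 -0.0079]
```

{"op": "jog_arm", "data": {
  "commands": [
    [[-0.004, 0, -0.004, 0.01, -0.004, -0.008, 1], [0, 0, 0, 0.025, 0, 0, 1], [0, 0, 0, 0.025, 0, 0, 1], [0, 0, 0, 0.01, 0, 0, 1], [0, 0, 0, 0, 0, 0, 1]]
  ]
}}

```text
time: 12.3
tcp_pos: [0.4988, 0.2201, 0.1106]
tcp_rot: [2.987, 1.569, -1.584]
wrist_force: [-0.6, -0.9, -2.8]
opening: 0.0566
```

```bash
python3 -c "
from h import *
go(.497,.2275,.055)"
```

```text
t 12.3 tcp [0.4988 0.2201 0.1106] open 0.0566 F [-0.6 -0.9 -2.8] j6 -1.39
 turn(tool) [-0.006 -0.002 -0.   ] shift now-axes [0.0556 0.0008 0.0077] shift target-axes [0.0556 0.0007 0.0075]
```

{"op": "jog_arm", "data": {
  "commands": [
    [[-0.006, -0.002, 0, 0, 0.001, 0.0065, 1], [0, 0, 0, 0.01, 0, 0, 1], [0, 0, 0, 0.015, 0, 0, 1], [0, 0, 0, 0.01, 0, 0, 1], [0, 0, 0, 0, 0, 0, 1]]
  ]
}}

```text
time: 12.8
tcp_pos: [0.4991, 0.2261, 0.0755]
tcp_rot: [-1.413, 1.566, 0.304]
wrist_force: [0.2, 0.2, -3.4]
opening: 0.0568
```

```bash
python3 -c "
from h import *
go(.497,.2275,.0535)"
```

```text
t 12.8 tcp [0.4991 0.2261 0.0755] open 0.0568 F [ 0.2  0.2 -3.4] j6 -1.39
 turn(tool) [-0.001  0.001  0.004] shift now-axes [0.022  0.002  0.0016] shift target-axes [0.022  0.0019 0.0016]
```

{"op": "jog_arm", "data": {
  "commands": [
    [[0, 0, 0.004, 0.008, 0.002, 0.001, 1], [0, 0, 0, 0.008, 0, 0, 1], [0, 0, 0, 0.005, 0, 0, 1], [0, 0, 0, 0, 0, 0, 1], [0, 0, 0, 0, 0, 0, 1]]
  ]
}}

```text
time: 13.3
tcp_pos: [0.4974, 0.2275, 0.0531]
tcp_rot: [-0.892, 1.569, 0.826]
wrist_force: [-0.6, -0.3, -0.5]
opening: 0.0568
```

```bash
python3 -c "
from h import *
go(.497,.2275,.0535)"
```

```text
t 13.3 tcp [0.4974 0.2275 0.0531] open 0.0568 F [-0.6 -0.3 -0.5] j6 -1.39
 turn(tool) [-0.     0.001  0.001] shift now-axes [-0.0004  0.0004  0.0001] shift target-axes [-0.0004  0.0004  0.0001]
```

Next: release, rise, and head for bottle_b.

{"op": "jog_arm", "data": {
  "commands": [
    [[0, 0, 0, 0, 0, 0, 0.25], [0, 0, 0, 0, 0, 0, 0.15], [0, 0, 0, 0, 0, 0, 0.1], [0, 0, 0, 0, 0, 0, 0.1], [0, 0, 0, -0.02, 0, 0, 0.1]]
  ]
}}

```text
time: 13.8
tcp_pos: [0.4972, 0.2273, 0.0733]
tcp_rot: [-0.294, 1.57, 1.424]
wrist_force: [-0.5, -0.6, -0.1]
opening: 0.077
```

{"op": "jog_arm", "data": {
  "commands": [
    [[0, 0, 0, -0.04, 0, 0, 0.1], [0, 0, 0, -0.04, 0, 0, 0.1], [0, 0, 0, -0.03, 0, -0.01, 0.1], [0, 0, 0, -0.02, 0, -0.03, 0.1], [0, 0, 0, 0, 0.005, -0.045, 0.1]]
  ]
}}

```text
time: 14.3
tcp_pos: [0.506, 0.144, 0.2122]
tcp_rot: [-1.382, 1.564, 0.343]
wrist_force: [1.7, -1.6, -0.1]
opening: 0.077
```

```bash
python3 -c "
from h import *
go(.428,-.05,.2)
p=vision.camera('side');q=vision.camera('top')
f=lambda p,a,b,c,d:cv2.resize(p['frame'][a:b,c:d,::-1],(400,400),interpolation=cv2.INTER_CUBIC)
cv2.imwrite('pics/a3.png',np.hstack([f(p,130,240,200,310),f(q,245,360,160,275)]))"
```

```text
t 14.3 tcp [0.506  0.144  0.2122] open 0.077 F [ 1.7 -1.6 -0.1] j6 -1.55
 turn(tool) [0.007 0.001 0.006] shift now-axes [ 0.0113  0.1069 -0.1798] shift target-axes [ 0.0122  0.1055 -0.1805]
```

View pics/a3.png

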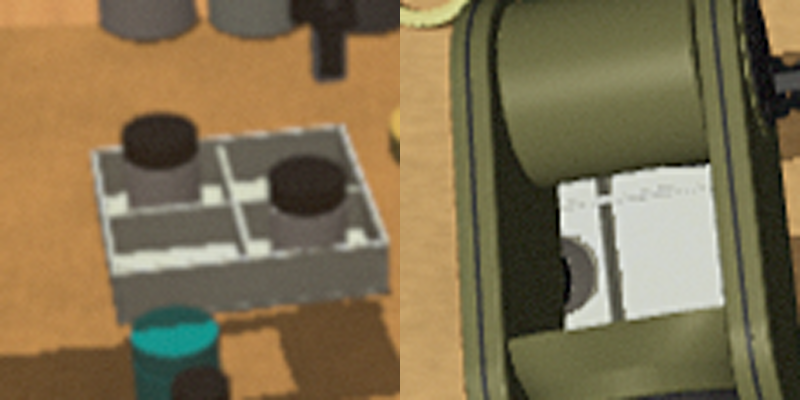

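Both jars stand upright in diagonal compartments, and the carton hasn't moved. Now bottle_b.

{"op": "jog_arm", "data": {
  "commands": [
    [[0.007, 0, 0.006, 0.002, 0.023, -0.039, 0.1], [0, 0, 0, 0.002, 0.023, -0.039, 0.1], [0, 0, 0, 0.002, 0.023, -0.039, 0.1], [0, 0, 0, 0.002, 0.018, -0.032, 0.1], [0, 0, 0, 0, 0, 0, 0.1]]
  ]
}}

```text
time: 14.9
tcp_pos: [0.4379, -0.0232, 0.2017]
tcp_rot: [1.474, 1.569, -3.097]
wrist_force: [0.9, 0.4, -0.3]
opening: 0.0767
```

```bash
python3 -c "
from h import *
go(.428,-.05,.06)"
```

```text
t 14.9 tcp [ 0.4379 -0.0232  0.2017] open 0.0767 F [ 0.9  0.4 -0.3] j6 -1.89
 turn(tool) [-0.006  0.    -0.002] shift now-axes [ 0.1417  0.0133 -0.0252] shift target-axes [ 0.1417  0.0137 -0.0251]
```

{"op": "jog_arm", "data": {
  "commands": [
    [[-0.006, 0, -0.002, 0.005, 0.0135, -0.025, 0.1], [0, 0, 0, 0.02, 0, 0, 0.1], [0, 0, 0, 0.025, 0, 0, 0.1], [0, 0, 0, 0.015, 0, 0, 0.1], [0, 0, 0, 0, 0, 0, 0.1]]
  ]
}}

```text
time: 15.4
tcp_pos: [0.4296, -0.0485, 0.1361]
tcp_rot: [-1.293, 1.565, 0.424]
wrist_force: [0.4, 0.1, -1.2]
opening: 0.0768
```

```bash
python3 -c "
from h import *
go(.428,-.05,.06)
p=vision.camera('side')
cv2.imwrite('pics/a4.png',cv2.resize(p['frame'][150:290,210:400,::-1],(760,560),interpolation=cv2.INTER_CUBIC))"
```

```text
t 15.4 tcp [ 0.4296 -0.0485  0.1361] open 0.0768 F [ 0.4  0.1 -1.2] j6 -1.96
 turn(tool) [-0.     0.002  0.005] shift now-axes [ 0.0761  0.0022 -0.0014] shift target-axes [ 0.0761  0.0018 -0.0013]
```

View pics/a4.png

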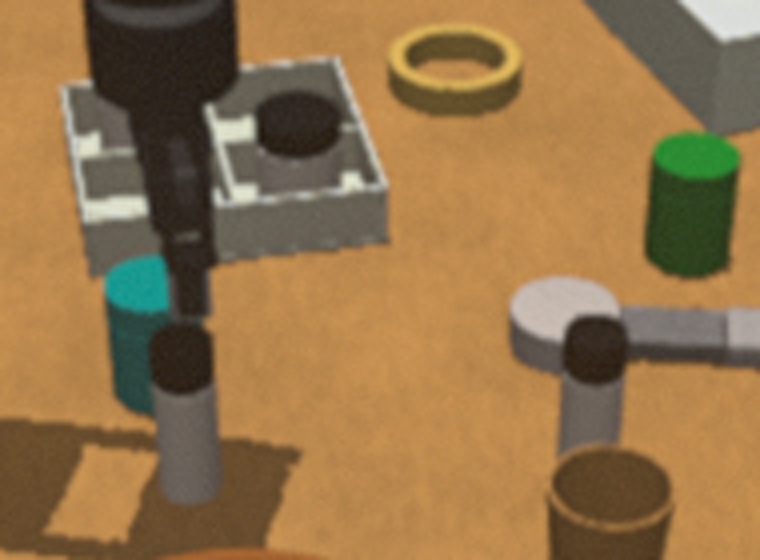

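The fingers sit over bottle_b's cap at about (181,355) in the crop. The small column offset matches the jaw yaw.

{"op": "jog_arm", "data": {
  "commands": [
    [[0, 0.002, 0.005, 0.015, 0.001, -0.001, 0.1], [0, 0, 0, 0.022, 0, 0, 0.1], [0, 0, 0, 0.02, 0, 0, 0.1], [0, 0, 0, 0.01, 0, 0, 0.1], [0, 0, 0, 0, 0, 0, 0.1]]
  ]
}}

```text
time: 15.95
tcp_pos: [0.4335, -0.0487, 0.0706]
tcp_rot: [-1.982, 1.561, -0.262]
wrist_force: [-1.1, 0.1, -0.3]
opening: 0.0771
```

```bash
python3 -c "
from h import *
go(.428,-.05,.06)"
```

```text
t 15.95 tcp [ 0.4335 -0.0487  0.0706] open 0.0771 F [-1.1  0.1 -0.3] j6 -1.96
 turn(tool) [ 0.003 -0.004  0.009] shift now-axes [ 0.0106  0.0057 -0.0004] shift target-axes [ 0.0106  0.0056 -0.0005]
```

{"op": "jog_arm", "data": {
  "commands": [
    [[0.003, -0.004, 0.009, 0.01, 0.005, 0, 0.1], [0, 0, 0, 0, 0, 0, 0.1], [0, 0, 0, 0, 0, 0, 0.5], [0, 0, 0, 0, 0, 0, 1], [0, 0, 0, 0, 0, 0, 1]]
  ]
}}

```text
time: 16.45
tcp_pos: [0.4305, -0.05, 0.0627]
tcp_rot: [-1.961, 1.567, -0.244]
wrist_force: [-0.1, 0.8, 1.1]
opening: 0.0351
```

{"op": "jog_arm", "data": {
  "commands": [
    [[0, 0, 0, 0, 0, 0, 1], [0, 0, 0, 0, 0, 0, 1], [0, 0, 0, 0, 0, 0, 1], [0, 0, 0, 0, 0, 0, 1], [0, 0, 0, 0, 0, 0, 1]]
  ]
}}

```text
time: 16.95
tcp_pos: [0.4304, -0.0499, 0.0627]
tcp_rot: [-1.933, 1.567, -0.215]
wrist_force: [0.1, 0.3, -0.1]
opening: 0.0349
```

```bash
python3 -c "
from h import *
go(.484,.3148,.22)"
```

```text
t 16.95 tcp [ 0.4304 -0.0499  0.0627] open 0.0349 F [ 0.1  0.3 -0.1] j6 -1.96
 turn(tool) [-0.001 -0.001  0.004] shift now-axes [-0.1574 -0.1069  0.3528] shift target-axes [-0.1573 -0.1065  0.3529]
```

{"op": "jog_arm", "data": {
  "commands": [
    [[0, 0, 0, -0.04, 0, 0, 1], [0, 0, 0, -0.045, 0, 0, 1], [0, 0, 0, -0.04, 0, 0, 1], [0, 0, 0, -0.02, 0, 0.02, 1], [0, 0, 0, 0, -0.002, 0.04, 1]]
  ]
}}

```text
time: 17.45
tcp_pos: [0.4216, 0.0091, 0.2113]
tcp_rot: [1.037, 1.569, 2.747]
wrist_force: [1.0, 0.1, -1.5]
opening: 0.035
```

{"op": "jog_arm", "data": {
  "commands": [
    [[0, 0, 0, 0, -0.001, 0.045, 1], [0, 0, 0, 0, -0.001, 0.045, 1], [0, 0, 0, 0, -0.001, 0.045, 1], [0, 0, 0, 0, -0.001, 0.045, 1], [0, 0, 0, 0, 0, 0.005, 1]]
  ]
}}

```text
time: 17.95
tcp_pos: [0.3989, 0.2016, 0.2143]
tcp_rot: [-1.293, 1.564, 0.417]
wrist_force: [-0.9, -1.4, -1.3]
opening: 0.0353
```

```bash
python3 -c "
from h import *
go(.3999,.2135,.067)"
```

```text
t 17.95 tcp [0.3989 0.2016 0.2143] open 0.0353 F [-0.9 -1.4 -1.3] j6 -1.36
 turn(tool) [-0.007  0.002  0.006] shift now-axes [ 0.1474 -0.0018  0.0113] shift target-axes [ 0.1473 -0.0028  0.0116]
```

{"op": "jog_arm", "data": {
  "commands": [
    [[-0.007, 0.002, 0.006, 0, -0.002, 0.008, 1], [0, 0, 0, 0.02, 0, 0, 1], [0, 0, 0, 0.025, 0, 0, 1], [0, 0, 0, 0.015, 0, 0, 1], [0, 0, 0, 0, 0, 0, 1]]
  ]
}}

```text
time: 18.45
tcp_pos: [0.401, 0.2097, 0.1529]
tcp_rot: [-2.691, 1.569, -0.973]
wrist_force: [-0.7, -0.5, -1.2]
opening: 0.035
```

```bash
python3 -c "
from h import *
go(.3999,.2135,.067)"
```

```text
t 18.45 tcp [0.401  0.2097 0.1529] open 0.035 F [-0.7 -0.5 -1.2] j6 -1.35
 turn(tool) [ 0.001 -0.001  0.001] shift now-axes [0.0859 0.0006 0.0041] shift target-axes [0.0859 0.0005 0.0039]
```

{"op": "jog_arm", "data": {
  "commands": [
    [[0, 0, 0, 0.015, 0.0005, 0.004, 1], [0, 0, 0, 0.022, 0, 0, 1], [0, 0, 0, 0.022, 0, 0, 1], [0, 0, 0, 0.01, 0, 0, 1], [0, 0, 0, 0, 0, 0, 1]]
  ]
}}

```text
time: 18.95
tcp_pos: [0.4045, 0.2114, 0.0861]
tcp_rot: [-1.726, 1.565, -0.014]
wrist_force: [0.5, -0.9, -1.2]
opening: 0.0353
```

```bash
python3 -c "
from h import *
go(.3999,.2135,.067)"
```

```text
t 18.95 tcp [0.4045 0.2114 0.0861] open 0.0353 F [ 0.5 -0.9 -1.2] j6 -1.35
 turn(tool) [-0.006 -0.001  0.006] shift now-axes [0.0191 0.0044 0.0028] shift target-axes [0.0191 0.0043 0.0028]
```

{"op": "jog_arm", "data": {
  "commands": [
    [[-0.006, 0, 0.006, 0.007, 0.004, 0.0025, 1], [0, 0, 0, 0.006, 0, 0, 1], [0, 0, 0, 0.0045, 0, 0, 1], [0, 0, 0, 0, 0, 0, 1], [0, 0, 0, 0, 0, 0, 1]]
  ]
}}

```text
time: 19.45
tcp_pos: [0.4027, 0.214, 0.0712]
tcp_rot: [-1.505, 1.565, 0.213]
wrist_force: [0.2, 0.4, -1.6]
opening: 0.0353
```

```bash
python3 -c "
from h import *
go(.3999,.2135,.067)"
```

```text
t 19.45 tcp [0.4027 0.214  0.0712] open 0.0353 F [ 0.2  0.4 -1.6] j6 -1.35
 turn(tool) [-0.     0.     0.005] shift now-axes [ 0.0041  0.0029 -0.0001] shift target-axes [ 0.0042  0.0029 -0.0001]
```

{"op": "jog_arm", "data": {
  "commands": [
    [[0, 0, 0.005, 0.003, 0.001, 0, 1], [0, 0, 0, 0.001, 0, 0, 1], [0, 0, 0, 0, 0, 0, 1], [0, 0, 0, 0, 0, 0, 1], [0, 0, 0, 0, 0, 0, 1]]
  ]
}}

```text
time: 19.95
tcp_pos: [0.4022, 0.2142, 0.0677]
tcp_rot: [-1.149, 1.569, 0.569]
wrist_force: [-0.5, 0.4, -1.4]
opening: 0.0353
```

```bash
python3 -c "
from h import *
go(.3999,.2135,.067)"
```

```text
t 19.95 tcp [0.4022 0.2142 0.0677] open 0.0353 F [-0.5  0.4 -1.4] j6 -1.35
 turn(tool) [-0.     0.001  0.001] shift now-axes [ 0.0007  0.0024 -0.0003] shift target-axes [ 0.0007  0.0024 -0.0003]
```

Next: release, rise straight up, and travel to bottle_a at (.653,-.056).

{"op": "jog_arm", "data": {
  "commands": [
    [[0, 0, 0, 0.001, 0, 0, 0.5], [0, 0, 0, 0, 0, 0, 0.35], [0, 0, 0, 0, 0, 0, 0.3], [0, 0, 0, 0, 0, 0, 0.3], [0, 0, 0, -0.02, 0, 0, 0.3]]
  ]
}}

```text
time: 20.45
tcp_pos: [0.4011, 0.2137, 0.0854]
tcp_rot: [1.637, 1.569, -2.928]
wrist_force: [1.0, -0.0, -0.1]
opening: 0.0596
```

{"op": "jog_arm", "data": {
  "commands": [
    [[0, 0, 0, -0.04, 0, 0, 0.3], [0, 0, 0, -0.04, 0, 0, 0.3], [0, 0, 0, -0.03, 0, 0, 0.3], [0, 0, 0, -0.015, -0.015, -0.02, 0.1], [0, 0, 0, 0, -0.03, -0.033, 0.1]]
  ]
}}

```text
time: 20.95
tcp_pos: [0.4532, 0.1695, 0.218]
tcp_rot: [-1.067, 1.568, 0.658]
wrist_force: [0.5, 1.0, 0.5]
opening: 0.0765
```

```bash
python3 -c "
from h import *
go(.653,-.0555,.2)"
```

```text
t 20.95 tcp [0.4532 0.1695 0.218 ] open 0.0765 F [0.5 1.  0.5] j6 -1.48
 turn(tool) [0.007 0.001 0.002] shift now-axes [ 0.0181 -0.163  -0.2529] shift target-axes [ 0.018  -0.1647 -0.2518]
```

{"op": "jog_arm", "data": {
  "commands": [
    [[0.007, 0, 0.002, 0.003, -0.026, -0.04, 0.1], [0, 0, 0, 0.003, -0.026, -0.04, 0.1], [0, 0, 0, 0.003, -0.026, -0.04, 0.1], [0, 0, 0, 0.003, -0.026, -0.04, 0.1], [0, 0, 0, 0.003, -0.026, -0.04, 0.1]]
  ]
}}

```text
time: 21.45
tcp_pos: [0.6188, -0.0147, 0.2074]
tcp_rot: [-1.389, 1.561, 0.332]
wrist_force: [-0.5, 0.9, 0.7]
opening: 0.0768
```

{"op": "jog_arm", "data": {
  "commands": [
    [[0, 0, 0, 0, -0.02, -0.032, 0.1], [0, 0, 0, 0, 0, -0.005, 0.1], [0, 0, 0, 0, 0, 0, 0.1], [0, 0, 0, 0, 0, 0, 0.1], [0, 0, 0, 0, 0, 0, 0.1]]
  ]
}}

```text
time: 21.95
tcp_pos: [0.6462, -0.0535, 0.2056]
tcp_rot: [-1.245, 1.563, 0.47]
wrist_force: [1.0, 1.2, -0.9]
opening: 0.0767
```

```bash
python3 -c "
from h import *
go(.653,-.0555,.061)
p=vision.camera('side');f=p['frame'].astype(int)"
```

```text
t 21.95 tcp [ 0.6462 -0.0535  0.2056] open 0.0767 F [ 1.   1.2 -0.9] j6 -1.88
 turn(tool) [-0.003  0.002  0.007] shift now-axes [ 0.1446 -0.0054 -0.0034] shift target-axes [ 0.1446 -0.0064 -0.003 ]
```

{"op": "jog_arm", "data": {
  "commands": [
    [[-0.003, 0.002, 0.007, 0.005, -0.007, -0.003, 0.1], [0, 0, 0, 0.02, 0, 0, 0.1], [0, 0, 0, 0.025, 0, 0, 0.1], [0, 0, 0, 0.015, 0, 0, 0.1], [0, 0, 0, 0, 0, 0, 0.1]]
  ]
}}

```text
time: 22.5
tcp_pos: [0.6549, -0.0514, 0.1406]
tcp_rot: [-1.849, 1.567, -0.124]
wrist_force: [-0.5, -0.8, -0.1]
opening: 0.0773
```

```bash
python3 -c "
from h import *
go(.653,-.0555,.061)
p=vision.camera('side')
cv2.imwrite('pics/a5.png',cv2.resize(p['frame'][140:300,250:430,::-1],(675,600),interpolation=cv2.INTER_CUBIC))"
```

```text
t 22.5 tcp [ 0.6549 -0.0514  0.1406] open 0.0773 F [-0.5 -0.8 -0.1] j6 -1.88
 turn(tool) [ 0.007 -0.001  0.004] shift now-axes [ 0.0796  0.0029 -0.0037] shift target-axes [ 0.0796  0.0025 -0.0038]
```

View pics/a5.png

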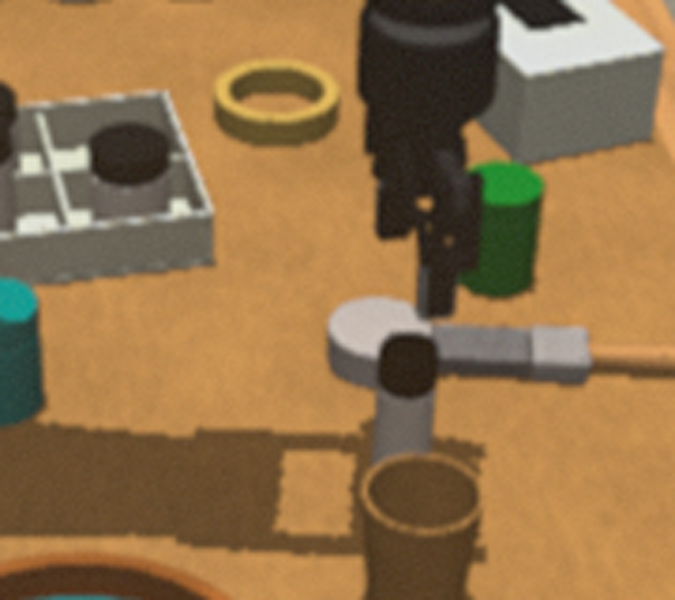

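```bash
python3 -c "
from h import *
p=vision.camera('side')
for X in([.6549+.146*.045,-.0514-.045,.14],[.6549+.146*.045,-.0514-.045,.153],[.653,-.0555,.104],[.653,-.0555,0],[.653+.146*.045,-.0555-.045,.08]):
  print(((proj(p,np.array(X))[0]-[250,140])*3.75).round())"
```

```text
[434. 336.]
[436. 317.]
[405. 345.]
[395. 481.]
[425. 424.]
```

The finger and the cap both sit where the projection predicts: the finger at (436,317) and the cap at (405,345). Descending.

{"op": "jog_arm", "data": {
  "commands": [
    [[0.007, 0, 0.004, 0.015, 0.002, -0.0035, 0.1], [0, 0, 0, 0.022, 0, 0, 0.1], [0, 0, 0, 0.022, 0, 0, 0.1], [0, 0, 0, 0.008, 0, 0, 0.1], [0, 0, 0, 0, 0, 0, 0.1]]
  ]
}}

```text
time: 23.1
tcp_pos: [0.659, -0.0572, 0.0785]
tcp_rot: [-2.0, 1.557, -0.284]
wrist_force: [0.9, 0.5, 0.0]
opening: 0.077
```

```bash
python3 -c "
from h import *
go(.653,-.0555,.061)"
```

```text
t 23.1 tcp [ 0.659  -0.0572  0.0785] open 0.077 F [0.9 0.5 0. ] j6 -1.88
 turn(tool) [-0.002 -0.006  0.013] shift now-axes [0.0174 0.0059 0.0026] shift target-axes [0.0175 0.0056 0.0026]
```

{"op": "jog_arm", "data": {
  "commands": [
    [[-0.002, -0.006, 0.013, 0.008, 0.003, 0.0025, 0.1], [0, 0, 0, 0.007, 0, 0, 0.1], [0, 0, 0, 0, 0, 0, 0.1], [0, 0, 0, 0, 0, 0, 0.1], [0, 0, 0, 0, 0, 0, 0.1]]
  ]
}}

```text
time: 23.6
tcp_pos: [0.6576, -0.0556, 0.0657]
tcp_rot: [-1.868, 1.567, -0.15]
wrist_force: [-1.0, -0.1, -0.4]
opening: 0.0767
```

```bash
python3 -c "
from h import *
go(.653,-.0555,.061)"
```

```text
t 23.6 tcp [ 0.6576 -0.0556  0.0657] open 0.0767 F [-1.  -0.1 -0.4] j6 -1.88
 turn(tool) [ 0.    -0.001  0.004] shift now-axes [0.0047 0.0046 0.0008] shift target-axes [0.0047 0.0045 0.0008]
```

{"op": "jog_arm", "data": {
  "commands": [
    [[0, 0, 0.004, 0.004, 0.004, 0.001, 0.1], [0, 0, 0, 0, 0, 0, 0.1], [0, 0, 0, 0, 0, 0, 0.5], [0, 0, 0, 0, 0, 0, 1], [0, 0, 0, 0, 0, 0, 1]]
  ]
}}

```text
time: 24.1
tcp_pos: [0.6538, -0.0553, 0.0627]
tcp_rot: [-2.546, 1.569, -0.828]
wrist_force: [-1.0, 0.6, 1.1]
opening: 0.035
```

{"op": "jog_arm", "data": {
  "commands": [
    [[0, 0, 0, 0, 0, 0, 1], [0, 0, 0, 0, 0, 0, 1], [0, 0, 0, 0, 0, 0, 1], [0, 0, 0, 0, 0, 0, 1], [0, 0, 0, 0, 0, 0, 1]]
  ]
}}

```text
time: 24.6
tcp_pos: [0.6539, -0.0552, 0.0628]
tcp_rot: [-2.519, 1.569, -0.801]
wrist_force: [0.2, 0.4, 1.3]
opening: 0.035
```

```bash
python3 -c "
from h import *
go(.484,.3148,.21)"
```

```text
t 24.6 tcp [ 0.6539 -0.0552  0.0628] open 0.035 F [0.2 0.4 1.3] j6 -1.88
 turn(tool) [ 0.    -0.002  0.001] shift now-axes [-0.1481  0.1136  0.3907] shift target-axes [-0.1472  0.1138  0.3909]
```

{"op": "jog_arm", "data": {
  "commands": [
    [[0, 0, 0, -0.04, 0, 0, 1], [0, 0, 0, -0.045, 0, 0, 1], [0, 0, 0, -0.04, 0, 0, 1], [0, 0, 0, -0.02, 0.006, 0.02, 1], [0, 0, 0, 0, 0.012, 0.04, 1]]
  ]
}}

```text
time: 25.1
tcp_pos: [0.6262, -0.0004, 0.2096]
tcp_rot: [1.615, 1.566, -2.956]
wrist_force: [-0.3, 0.9, -1.0]
opening: 0.0353
```

{"op": "jog_arm", "data": {
  "commands": [
    [[0, 0, 0, 0, 0.013, 0.044, 1], [0, 0, 0, 0, 0.013, 0.044, 1], [0, 0, 0, 0, 0.013, 0.044, 1], [0, 0, 0, 0, 0.013, 0.044, 1], [0, 0, 0, 0, 0.013, 0.044, 1]]
  ]
}}

```text
time: 25.6
tcp_pos: [0.5282, 0.2137, 0.2118]
tcp_rot: [-2.099, 1.57, -0.393]
wrist_force: [0.2, 0.3, -0.3]
opening: 0.035
```

```bash
python3 -c "
from h import *
go(.484,.3148,.21)"
```

```text
t 25.6 tcp [0.5282 0.2137 0.2118] open 0.035 F [ 0.2  0.3 -0.3] j6 -1.42
 turn(tool) [-0.011 -0.     0.   ] shift now-axes [0.0018 0.0301 0.1061] shift target-axes [0.0018 0.0289 0.1065]
```

{"op": "jog_arm", "data": {
  "commands": [
    [[-0.011, 0, 0, 0, 0.012, 0.044, 1], [0, 0, 0, 0, 0.01, 0.038, 1], [0, 0, 0, 0, 0.003, 0.012, 1], [0, 0, 0, 0, 0, 0, 1], [0, 0, 0, 0, 0, 0, 1]]
  ]
}}

```text
time: 26.1
tcp_pos: [0.4849, 0.3101, 0.2111]
tcp_rot: [2.721, 1.57, -1.836]
wrist_force: [0.5, -1.3, -1.1]
opening: 0.0352
```

```bash
python3 -c "
from h import *
go(.484,.3148,.067)"
```

```text
t 26.1 tcp [0.4849 0.3101 0.2111] open 0.0352 F [ 0.5 -1.3 -1.1] j6 -1.25
 turn(tool) [ 0.008 -0.    -0.   ] shift now-axes [0.1441 0.0002 0.0049] shift target-axes [0.1441 0.0002 0.0048]
```

{"op": "jog_arm", "data": {
  "commands": [
    [[0.008, 0, 0, 0.005, 0, 0.004, 1], [0, 0, 0, 0.022, 0, 0, 1], [0, 0, 0, 0.025, 0, 0, 1], [0, 0, 0, 0.01, 0, 0, 1], [0, 0, 0, 0, 0, 0, 1]]
  ]
}}

```text
time: 26.6
tcp_pos: [0.4884, 0.3089, 0.1471]
tcp_rot: [-2.102, 1.569, -0.395]
wrist_force: [-0.4, 0.1, -0.6]
opening: 0.0349
```

```bash
python3 -c "
from h import *
go(.484,.3148,.067)"
```

```text
t 26.6 tcp [0.4884 0.3089 0.1471] open 0.0349 F [-0.4  0.1 -0.6] j6 -1.23
 turn(tool) [-0.011 -0.001  0.002] shift now-axes [0.0801 0.0037 0.0065] shift target-axes [0.0801 0.0035 0.0064]
```

{"op": "jog_arm", "data": {
  "commands": [
    [[-0.008, 0, 0.002, 0.014, 0.003, 0.006, 1], [0, 0, 0, 0.02, 0, 0, 1], [0, 0, 0, 0.018, 0, 0, 1], [0, 0, 0, 0.01, 0, 0, 1], [0, 0, 0, 0, 0, 0, 1]]
  ]
}}

```text
time: 27.1
tcp_pos: [0.4871, 0.3154, 0.085]
tcp_rot: [-1.333, 1.566, 0.38]
wrist_force: [-0.2, 0.3, -0.7]
opening: 0.0351
```

```bash
python3 -c "
from h import *
go(.484,.3148,.067)"
```

```text
t 27.1 tcp [0.4871 0.3154 0.085 ] open 0.0351 F [-0.2  0.3 -0.7] j6 -1.23
 turn(tool) [-0.005  0.001  0.005] shift now-axes [ 0.018   0.0032 -0.0002] shift target-axes [ 0.018   0.0032 -0.0001]
```

{"op": "jog_arm", "data": {
  "commands": [
    [[-0.004, 0, 0.005, 0.008, 0.003, 0, 1], [0, 0, 0, 0.007, 0, 0, 1], [0, 0, 0, 0.002, 0, 0, 1], [0, 0, 0, 0, 0, 0, 1], [0, 0, 0, 0, 0, 0, 1]]
  ]
}}

```text
time: 27.6
tcp_pos: [0.4856, 0.3162, 0.0694]
tcp_rot: [-0.961, 1.566, 0.757]
wrist_force: [0.7, -0.2, -0.5]
opening: 0.035
```

```bash
python3 -c "
from h import *
go(.484,.3148,.067)"
```

```text
t 27.6 tcp [0.4856 0.3162 0.0694] open 0.035 F [ 0.7 -0.2 -0.5] j6 -1.23
 turn(tool) [-0.     0.003  0.004] shift now-axes [ 0.0024  0.0018 -0.0011] shift target-axes [ 0.0024  0.0018 -0.0011]
```

{"op": "jog_arm", "data": {
  "commands": [
    [[0, 0.003, 0.004, 0.002, 0, 0, 1], [0, 0, 0, 0.001, 0, 0, 1], [0, 0, 0, 0, 0, 0, 1], [0, 0, 0, 0, 0, 0, 0.7], [0, 0, 0, 0, 0, 0, 0.4]]
  ]
}}

```text
time: 28.1
tcp_pos: [0.4866, 0.3166, 0.0676]
tcp_rot: [-1.356, 1.569, 0.362]
wrist_force: [0.7, -0.0, 0.2]
opening: 0.0481
```

{"op": "jog_arm", "data": {
  "commands": [
    [[0, 0, 0, 0, 0, 0, 0.3], [0, 0, 0, 0, 0, 0, 0.3], [0, 0, 0, -0.02, 0, 0, 0.3], [0, 0, 0, -0.04, 0, 0, 0.3], [0, 0, 0, -0.04, 0, 0, 0.3]]
  ]
}}

```text
time: 28.6
tcp_pos: [0.4823, 0.3143, 0.1627]
tcp_rot: [1.931, 1.558, -2.635]
wrist_force: [0.4, 1.2, -0.0]
opening: 0.0598
```

{"op": "jog_arm", "data": {
  "commands": [
    [[0, 0, 0, -0.04, 0, 0, 0.3], [0, 0, 0, -0.02, -0.02, 0.02, 0.3], [0, 0, 0, 0, -0.02, 0.04, 0.3], [0, 0, 0, 0, -0.02, 0.04, 0.3], [0, 0, 0, 0, 0, 0, 0.3]]
  ]
}}

```text
time: 29.1
tcp_pos: [0.5326, 0.4268, 0.2354]
tcp_rot: [-1.095, 1.566, 0.62]
wrist_force: [-0.1, -0.0, -0.4]
opening: 0.0601
```

```bash
python3 -c "
from h import *
go(.484,.3148,.067)
p=vision.camera('side');q=vision.camera('top')
f=lambda p,a,b,c,d:cv2.resize(p['frame'][a:b,c:d,::-1],(400,400),interpolation=cv2.INTER_CUBIC)
cv2.imwrite('pics/a6.png',np.hstack([f(p,110,310,200,400),f(q,160,360,160,360)]))"
```

```text
t 29.1 tcp [0.5326 0.4268 0.2354] open 0.0601 F [-0.1 -0.  -0.4] j6 -1.12
 turn(tool) [-0.003  0.002  0.004] shift now-axes [ 0.1679  0.0648 -0.1042] shift target-axes [ 0.1684  0.0645 -0.1037]
```

View pics/a6.png

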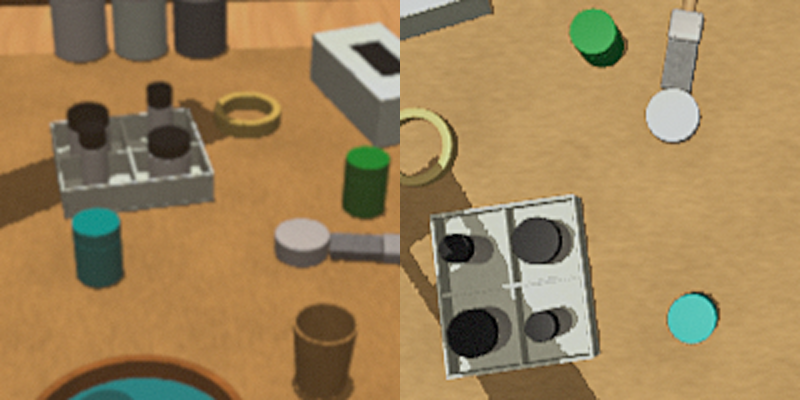

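Each container stands upright in its own compartment. The rim corner at about (175,267) is within about a pixel of where it was at the start, and the bystanders in view are in place.

```bash
python3 -c "
from bench import order
print(order.job_done())"
```

```text
the job is handed in; nothing more can be done
None
```

The resin kit is packed and I handed the job in at about 29 s of the 104 s allowed. I placed the two squat jars first, in diagonally opposite compartments, and then the two slim bottles in the two left.

- **Placement:** the last side and top pictures show all four containers upright, one to a compartment, with the gripper clear above.
- **Carton:** its rim corner was within about one pixel of its starting position (roughly 2–3 mm), so I saw no sign of a push or tip.
- **Bystanders:** the tape roll, tin, paper cup and both look-alikes were unmoved in those pictures. The mixing cup was outside the final crops and the tray only partly in them. The arm did not go near the mixing cup.
- **Forces:** the highest wrist-force reading I saw was about 3.5 N.

No check failed or disagreed. The camera position estimates were only good to about 2 mm, and I corrected for arm lag during the approaches.

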